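Restock the mailing desk's supply holders

ROBOT

A 6-joint arm with a two-finger parallel gripper is mounted at the origin on the work surface. World frame = base frame: x ahead of the robot, y to its left, z up, the work surface at z = 0. Lengths are in m, angles in rad, forces in N, time in s.
With the tool pointing down it reaches from about 0.35 to 0.85 m from the base axis. Payload 8.1 kg.
Tool frame: the origin (TCP) lies at the very end of the fingers, on their centre line; the grasp point (between the pads) lies 19 mm behind it; z points along the fingers, y is the line along which they close (so a half turn about z gives the same grasp; the last joint's range is limited). The gripper opens to 93 mm and grips with 3 to 60 N. Pads are 15 mm wide; open, the fingers measure 128 mm over their backs; the gripper's body (75 mm by 188 mm) begins 65 mm behind the grasp point.
Start: joints at [1.072, 0.13, 1.488, -0, 1.523, -0.085], TCP at [0.241, 0.549, 0.219] pointing down, gripper open.
Joint ranges: [-2.96, 2.96], [-0.89, 2.26], [0.02, 2.5], [-1.34, 4.48], [0, 2.73], [-2.66, 2.66]. Speed limits (rad/s): [2.39, 2.39, 2.79, 3.14, 3.14, 3.14].

INTERFACE

Orientations are given as a rotation vector (axis times angle).
In Python, from plant import monitor, eyes, ticket gives the robot as it stands.
- The arm moves only by the tool arm_command, never from a script. Its argument "deltas" is a list that holds one entry, the list of rows, each a list of 6 numbers: the shift along the world's x, y, z in cm, then the turn, a rotation vector about the world's x, y, z in degrees. In form: [[[tx, ty, tz, rx, ry, rz], ...]]. A call has 1 to 12 rows; each row shifts and turns the commanded pose from where the row before left it; what a row does not reach is not made up. A row lasts 1/12 s, in which the tool goes at most 41.7 mm and 7.16 degrees, less where a joint would pass 70% of its speed; a pose out of reach is approached as far as the arm can. A call is refused whole if a number of a shift passes 4.17 or a number of a turn 7.16, either way. A call with a gripper value outside its range is refused whole. "gripper" is the opening, from -1 (shut) to 1 (fully open), set as the call begins (left out, the last holds). The fingers move at their own pace and stop on an object; "squeeze" is the grip in N (left out, the last holds). Time passes only in rows, so rows that do not move let the fingers close. It gives the time, the measured TCP pose, the force, the opening and the grip force at its end, in the units of the state.
- monitor.read_state(): the state, without advancing time (a new reading comes with each control period).
- eyes.read_camera(name): name is "scene" or "side" or "wrist"; returns the picture (480x640x3 uint8, blue, green, red); there is no depth.
- eyes.camera_model(name): a dict with "fx", "fy", "cx", "cy" (pixels), "rvec" (rotation vector, rad) and "tvec" (3), from world to camera coordinates, as OpenCV has them. Camera axes: x right, y down, z forward; pixel columns grow to the right and rows downward; lengths in m; the calibration is good to about 2 mm. A picture is of the moment at which its call begins: read the wrist's pose just before it. camera_model takes no time and is no camera call; for the wrist camera it gives the pose at the moment of the call.
- ticket.close_job(): hands the job in; it is judged then, once.
The state is a dict: "t": time; "q": joint angles; "dq": joint speeds; "joint_torque": joint torques, N m; "tool_pos": TCP position; "orientation": TCP orientation; "force": force on the tool from outside, world axes, zero at the start; "wrist_torque": the same for the moment, N m; "opening": finger opening in m; "gripper_force": force on a finger pad.
Only numpy, scipy, OpenCV 4.12 (cv2) and the standard library are available. Lean on these libraries where they do the work, as an engineer would, in place of code of your own. Each camera call takes 0.05 s, during which the arm holds its last target. There are 200 camera calls.

TASK

Restock the mailing desk. In the long carton tray, first pull the older carton forward until it is up against the low front lip, then put the new carton in the tray behind it; lay the big tape roll flat in the big round dish and the small tape roll flat in the small round dish. Do not shift the pen cup, the mug or the stapler.

Things in the scene. Friction and masses are not known exactly. Their poses are not given: they have to be found in the camera images.
- lane: Carton tray, fixed: dark steel, long, open-topped; inside 160 (its x) x 56 mm (its y); floor and walls 3 mm thick. Sides and front lip reach 10 mm above the table, the back wall 40. Origin under the tray's centre, at table height; +x points to the high back wall, -x to the low front lip, roughly towards the robot (to 0.25 rad askew). Lip's inner face at x = -80 mm, back wall's at +80.
- big_dish: Big round dish, fixed: grey plastic, inside diameter 86 mm, outside 92, floor 3 mm thick, rim 8 mm above the table. Origin at its centre at table height, z up.
- small_dish: Small round dish, fixed: grey plastic, inside diameter 58 mm, outside 64, floor 3 mm thick, rim 8 mm above the table. Origin at its centre at table height, z up.
- old_carton: The older carton: stands at the start inside the carton tray, at its back end, its length along the tray (a few degrees off at most). Small plain cardboard carton, a box 60 long (its x) x 40 wide (its y) x 45 mm tall, about 0.14 kg, white paper label on top. Origin at the centre of its underside, z up. The two ends are alike. 
- new_carton: The new carton: stands at the start on the table, outside the tray, turned up to 1.2 rad. Same as the older one: Small plain cardboard carton, a box 60 long (its x) x 40 wide (its y) x 45 mm tall, about 0.14 kg, white paper label on top. Origin at the centre of its underside, z up. The two ends are alike. 
- big_roll: Big tape roll lying flat on the table: brown tape on a cardboard core, diameter 62 mm, 36 mm tall, hole 38 mm across. Origin at the centre of its underside, z up along its axis.
- small_roll: Small tape roll lying flat on the table: brown tape on a cardboard core, diameter 40 mm, 24 mm tall, hole 23 mm across. Origin at the centre of its underside, z up along its axis.
- pen_cup: Bystander, to be left alone: dark metal pen cup, diameter 68 mm, 95 mm tall, with pens standing up to 135 mm. Stands among the loose stock. Origin at the centre of its underside.
- mug: Bystander, to be left alone: white mug, diameter 80 mm, 92 mm tall, handle at its +y. Stands beyond the holders. Origin at the centre of its underside.
- stapler: Bystander, to be left alone: black desk stapler, 130 (its x) x 36 (y) mm, 52 mm tall. Stands beyond the holders, lying across. Origin at the centre of its underside.
There are look-alikes about, which are no part of the job. What is shaped like the new_carton but pink or purple is not meant.

How it is judged:
On the way, in this order (a step that is already met when the one before it is completed fails the run):
1. the older carton stands in the tray up against the front lip (x of old_carton in the frame of lane between -0.056 and -0.036 m and y of old_carton in the frame of lane between -0.013 and 0.013 m and z of old_carton in the frame of lane below 0.008 m and angle between old_carton's own z axis and vertical below 0.1 rad and angle between the x axis of old_carton and the x axis of lane, either way round below 0.3 rad), for 0.2 s.
2. the new carton stands in the tray behind the older one (all of step 1 and x of new_carton in the frame of lane between 0.004 and 0.056 m and y of new_carton in the frame of lane between -0.013 and 0.013 m and z of new_carton in the frame of lane below 0.008 m and angle between new_carton's own z axis and vertical below 0.1 rad and angle between the x axis of new_carton and the x axis of lane, either way round below 0.3 rad), for 0.2 s.
At the end, for the whole second after the job is handed in: Both cartons stand upright and lengthwise on the tray's floor, the older within 14 mm of the front lip, the new one behind it; the big roll lies flat in the big dish (centres within 15 mm), the small roll in the small dish (12 mm); all released and at rest (all of step 2 and horizontal distance between big_roll and big_dish below 0.015 m and z of big_roll in the frame of big_dish below 0.008 m and angle between each of big_roll, small_roll's own z axis and vertical below 0.1 rad and horizontal distance between small_roll and small_dish below 0.012 m and z of small_roll in the frame of small_dish below 0.008 m and linear speed of each of old_carton, new_carton, big_roll, small_roll below 0.02 m/s); the robot touches nothing.
It fails at once if the pen cup is shifted by more than 25 mm (distance of pen_cup from where it was at the start of the episode above 0.025 m).
It fails at once if the mug is shifted by more than 25 mm (distance of mug from where it was at the start of the episode above 0.025 m).
It fails at once if the stapler is shifted by more than 25 mm (distance of stapler from where it was at the start of the episode above 0.025 m).
It also fails if it takes over 99 s, if anything falls off the work surface, if the arm or the gripper's body presses on something with over 40 N, if the wrist force passes 120 N, or if a joint passes its speed limit or range.

## Working session

There is one attempt and no reset: what is moved stays moved. The work goes in short steps, Python scripts to look and compute and a tool call to move; the robot and the scene stay as the last step left them, time stands still between calls to the robot, and variables do not carry over. Pictures are saved under pics/ and viewed, at most 14 in all, crops included, and the job is handed in when it is done.

Besides the shell and the picture viewer there is one more tool, called after ">>>" as name(argument=value, ...) on one line, values as JSON. arm_command: Moves the arm, as the interface text tells. Its arguments: {"type":"object","properties":{"deltas":{"type":"array"},"gripper":{"type":"number"},"squeeze":{"type":"number"}},"required":["deltas"]}

```bash
ls; mkdir -p pics
cat > h.py <<'E'
import numpy as np, cv2
from plant import monitor, eyes, ticket
def shot(n,f):
    m=eyes.camera_model(n); im=eyes.read_camera(n); cv2.imwrite('pics/'+f,im); np.save('pics/'+f+'.npy',m,allow_pickle=True); return im,m
def px2w(m,u,v,z):
    R=cv2.Rodrigues(np.array(m['rvec'],float))[0]; t=np.array(m['tvec'],float).ravel()
    d=R.T@np.array([(u-m['cx'])/m['fx'],(v-m['cy'])/m['fy'],1]); c=-R.T@t
    return (c+d*(z-c[2])/d[2])
def w2px(m,p):
    R=cv2.Rodrigues(np.array(m['rvec'],float))[0]; q=R@np.array(p,float)+np.array(m['tvec'],float).ravel()
    return [m['fx']*q[0]/q[2]+m['cx'], m['fy']*q[1]/q[2]+m['cy']]
def load(f): return np.load('pics/'+f+'.npy',allow_pickle=True).item()
E
python3 - <<'E'
from h import *
for n in ['scene','side']:
    im,m=shot(n,n+'1.png'); print(n,m)
s=monitor.read_state(); print(s)
E
```

```text
pics
scene {'fx': 601.2151296434228, 'fy': 601.2151296434228, 'cx': 305.63796335750845, 'cy': 244.15581679238292, 'rvec': array([ 1.73519281,  2.08610311, -0.62755246]), 'tvec': array([ 0.08101234, -0.45003347,  1.79748487])}
side {'fx': 477.3625671222884, 'fy': 477.3625671222884, 'cx': 324.39345800537575, 'cy': 238.3962759009715, 'rvec': array([ 0.11215765, -2.838564  ,  1.29902804]), 'tvec': array([0.55559531, 0.04078004, 1.02911813])}
{'t': 0.1, 'q': array([ 1.07161106e+00,  1.31063138e-01,  1.48917031e+00, -2.71538043e-06,
        1.52303095e+00, -8.53717442e-02]), 'dq': array([-0.00055149, -0.00179949, -0.00344792, -0.00220249, -0.00044043,
       -0.00112595]), 'joint_torque': array([ 1.99624388e-03, -5.61341965e+01, -4.93094587e+01,  7.71282194e-02,
        2.92023324e-02, -7.66438075e-05]), 'tool_pos': array([0.24097561, 0.54891022, 0.21770585]), 'orientation': array([-6.45289935e-01, -3.07411597e+00,  2.51543188e-03]), 'force': array([-0.88259061,  0.91870944, -0.21151461]), 'wrist_torque': array([ 0.04080733,  0.01928159, -0.00170443]), 'gripper_force': 0.0, 'opening': 0.09315251122000114}
```

View pics/scene1.png

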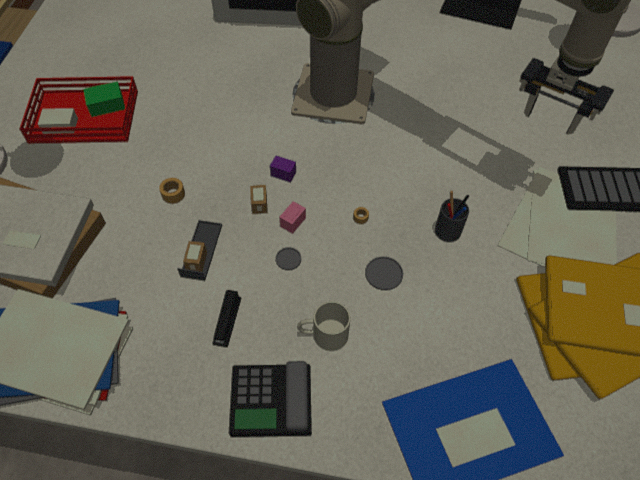

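View pics/side1.png

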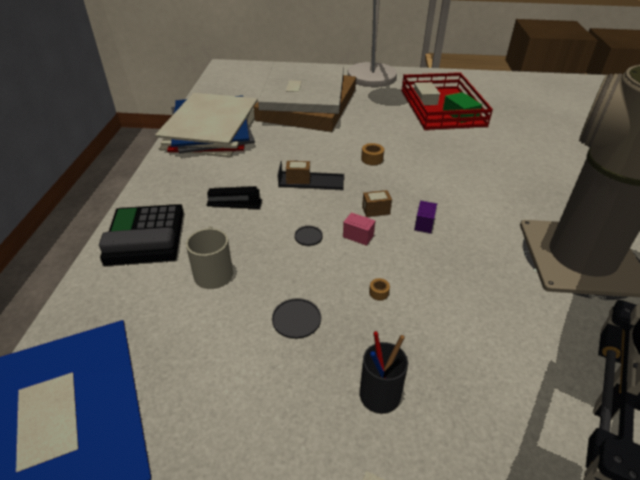

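Scene picture: carton candidates are the brown labelled box on the table at (259,198), pink box (292,217), purple box (283,168), and the brown labelled box in the tray at (194,255), which is the old carton. I take (259,198) as the new one. The rolls are at (172,189) big and (361,215) small, and the dishes at (384,273) big and (288,259) small. The side view agrees: new carton (377,203), rolls (373,153) and (380,289). Next is a close crop to check the choice.

Run:
```python
from h import *
im=cv2.imread('pics/scene1.png'); m=load('scene1.png')
cv2.imwrite('pics/c1.png',cv2.resize(im[150:290,150:416],None,fx=3,fy=3,interpolation=cv2.INTER_CUBIC))
im=cv2.imread('pics/side1.png')
cv2.imwrite('pics/c2.png',cv2.resize(im[135:335,265:465],None,fx=3,fy=3,interpolation=cv2.INTER_CUBIC))
```

```text
(no output)
```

View pics/c1.png

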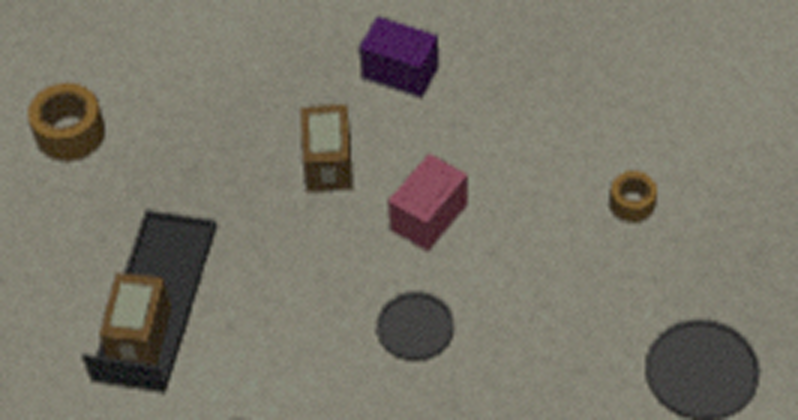

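View pics/c2.png

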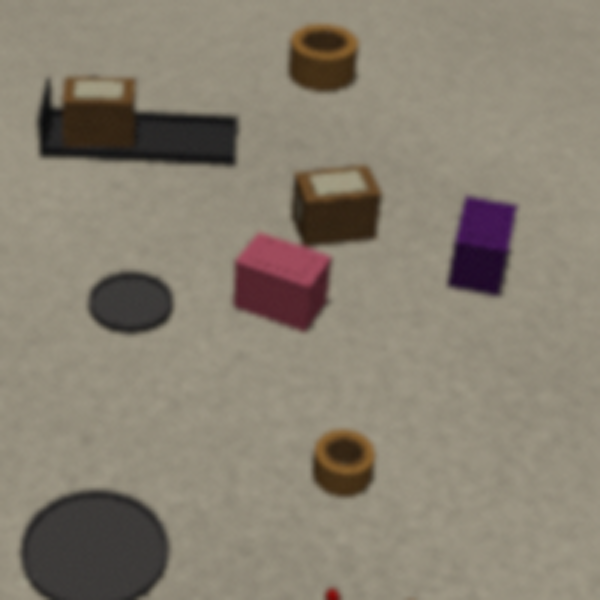

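Run:
```python
from h import *
np.set_printoptions(precision=4,suppress=True)
ms,md=load('scene1.png'),load('side1.png')
A=lambda x,y,z:px2w(ms,150+x/3,150+y/3,z)
B=lambda x,y,z:px2w(md,265+x/3,135+y/3,z)
for n,F,l,z in [
 ('new',A,[(302,107),(348,105),(351,158),(305,163)],.045),
 ('newB',B,[(296,175),(369,166),(381,192),(304,199)],.045),
 ('old',A,[(117,274),(163,277),(150,338),(102,328)],.048),
 ('oldB',B,[(64,78),(135,78),(136,105),(63,105)],.048),
 ('lane front lip/back bottom',A,[(148,211),(216,221),(165,391),(91,380)],.005),
 ('laneB',B,[(237,117),(236,163),(40,156)],.005),
 ('bigroll',A,[(63,109)],.036),('bigrollB',B,[(324,42)],.036),
 ('smallroll',A,[(633,188)],.024),('smallrollB',B,[(344,448)],.024),
 ('bigdish',A,[(702,371)],.006),('bigdishB',B,[(95,550)],.006),
 ('smalldish',A,[(415,326)],.006),('smalldishB',B,[(131,302)],.006),
 ('pink',A,[(431,155),(468,178),(428,218),(389,202)],.045)]:
  P=np.array([F(*p,z)[:2] for p in l]); print(n,P.tolist() if 0 else P.round(3).tolist(),'mean',P.mean(0).round(4))
  if len(l)==4:
    e=(P[0]+P[1]-P[2]-P[3])/2; print('   len',np.linalg.norm(e).round(4),'ang',np.degrees(np.arctan2(-e[1],-e[0])).round(1))
```

```text
new [[0.419, -0.148], [0.41, -0.109], [0.465, -0.094], [0.477, -0.131]] mean [ 0.4424 -0.1204]
   len 0.0588 ang 15.6
newB [[0.475, -0.131], [0.417, -0.148], [0.409, -0.114], [0.468, -0.099]] mean [ 0.4425 -0.123 ]
   len 0.0334 ang 102.7
old [[0.615, -0.254], [0.611, -0.216], [0.668, -0.211], [0.666, -0.251]] mean [ 0.64   -0.2329]
   len 0.0546 ang 4.6
oldB [[0.673, -0.25], [0.613, -0.256], [0.608, -0.214], [0.669, -0.208]] mean [ 0.6409 -0.2321]
   len 0.0421 ang 96.5
lane front lip/back bottom [[0.522, -0.262], [0.522, -0.202], [0.69, -0.199], [0.691, -0.26]] mean [ 0.6062 -0.2307]
   len 0.1688 ang 0.7
laneB [[0.525, -0.27], [0.523, -0.2], [0.688, -0.195]] mean [ 0.5788 -0.2215]
bigroll [[0.451, -0.354]] mean [ 0.4508 -0.3539]
bigrollB [[0.451, -0.352]] mean [ 0.4513 -0.3522]
smallroll [[0.438, 0.144]] mean [0.4381 0.1436]
smallrollB [[0.44, 0.141]] mean [0.4395 0.1412]
bigdish [[0.595, 0.222]] mean [0.5952 0.2222]
bigdishB [[0.592, 0.224]] mean [0.5923 0.224 ]
smalldish [[0.595, -0.014]] mean [ 0.5949 -0.0135]
smalldishB [[0.593, -0.012]] mean [ 0.5932 -0.0123]
pink [[0.45, -0.028], [0.468, 0.007], [0.514, -0.018], [0.504, -0.053]] mean [ 0.4837 -0.0229]
   len 0.0558 ang -26.4
```

>>> arm_command(deltas=[[[1.65,-3.25,0,0,0,1.15],[1.65,-3.25,0,0,0,1.15],[1.65,-3.25,0,0,0,1.15],[1.65,-3.25,0,0,0,1.15],[1.65,-3.25,0,0,0,1.15],[1.65,-3.25,0,0,0,1.15],[1.65,-3.25,0,0,0,1.15],[1.65,-3.25,0,0,0,1.15],[1.65,-3.25,0,0,0,1.15],[1.65,-3.25,0,0,0,1.15],[1.65,-3.25,0,0,0,1.15],[1.65,-3.25,0,0,0,1.15]]])

```text
t: 1.1
tool_pos: [0.4394, 0.1576, 0.2184]
orientation: [-0.27, -3.13, 0.0]
force: [0.6, 0.5, -0.3]
opening: 0.0933
gripper_force: 0.0
```

>>> arm_command(deltas=[[[1.65,-3.25,0,0,0,1.15],[1.65,-3.25,0,0,0,1.15],[1.65,-3.25,0,0,0,1.15],[1.65,-3.25,0,0,0,1.15],[1.65,-3.25,0,0,0,1.15],[1.65,-3.25,0,0,0,1.15],[1.65,-3.25,0,0,0,1.15],[1.65,-3.25,0,0,0,1.15],[1.65,-3.25,0,0,0,1.15],[1.65,-3.25,0,0,0,1.15],[1.65,-3.25,0,0,0,1.15],[0.5,0,0,0,0,1.15]]])

```text
t: 2.1
tool_pos: [0.626, -0.204, 0.2168]
orientation: [0.101, -3.138, 0.002]
force: [0.1, 0.5, 0.3]
opening: 0.0928
gripper_force: 0.0
```

Run:
```python
from h import *
s=monitor.read_state(); print(s['tool_pos'],s['orientation'],s['q'])
im,m=shot('wrist','w1.png')
print([w2px(m,p) for p in [(.45,-.353,0),(.6,-.23,0),(.44,-.12,0)]])
```

```text
[ 0.62596001 -0.20402082  0.21678068] [ 1.01178322e-01 -3.13817552e+00  2.20421938e-03] [-3.91763372e-01  2.89714968e-01  1.31001014e+00 -2.01516225e-03
  1.54291758e+00 -2.02696240e+00]
[[np.float64(180.09268961072897), np.float64(23.783370590618716)], [np.float64(298.26268729896617), np.float64(185.0029866672429)], [np.float64(417.3804166551307), np.float64(29.523698123102378)]]
```

View pics/w1.png

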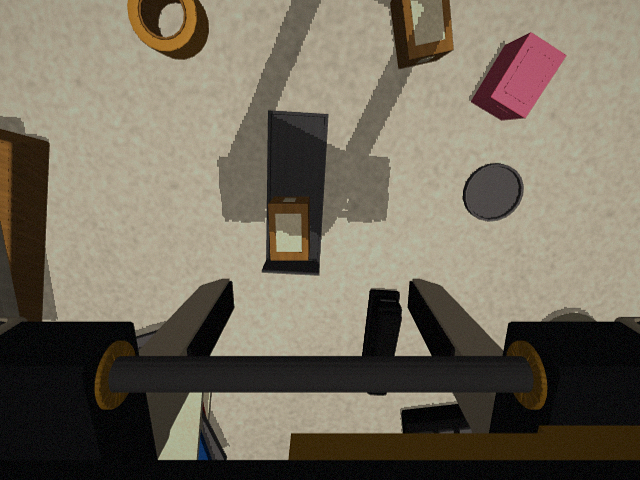

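Wrist view: tray with lip corners near (268,111) and (327,114), old carton top about (267–309, 201–261), small dish at (493,191), big roll (165,18), new carton partly at (422,30). I enlarge the tray.

Run:
```python
from h import *
im=cv2.imread('pics/w1.png')
cv2.imwrite('pics/w1c.png',cv2.resize(im[100:285,240:350],None,fx=3.2,fy=3.2,interpolation=cv2.INTER_CUBIC))
```

```text
(no output)
```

View pics/w1c.png

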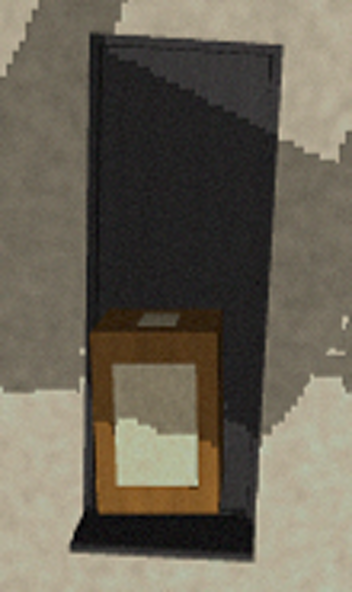

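Run:
```python
from h import *
m=load('w1.png')
W=lambda x,y,z:px2w(m,240+x/3.2,100+y/3.2,z)[:2]
for n,l,z in [('old',[(90,332),(222,332),(219,514),(97,514)],.048),('lip',[(91,34),(283,45)],.01),('back',[(71,552),(253,560)],.04)]:
  P=np.array([W(*p,z) for p in l]);print(n,P.round(4).tolist(),P.mean(0).round(4))
  if n=='old':
    e=(P[2]+P[3]-P[0]-P[1])/2;print(np.linalg.norm(e),np.degrees(np.arctan2(e[1],e[0])),P[1]-P[0])
  else:
    e=P[1]-P[0];print(np.linalg.norm(e),np.degrees(np.arctan2(e[1],e[0])))
P=[px2w(m,u,v,.008)[:2] for u,v in [(463,191),(523,191),(493,162.5),(493,220)]];print(P,np.mean(P,0))
s=monitor.read_state();print(s['tool_pos'],s['orientation'])
```

```text
old [[0.6138, -0.2561], [0.6111, -0.2155], [0.6708, -0.2131], [0.6734, -0.2526]] [ 0.6423 -0.2343]
0.059762057461325964 2.8124745004431846 [-0.00264317  0.04067903]
lip [[0.525, -0.2633], [0.5244, -0.202]] [ 0.5247 -0.2326]
0.06132148875217819 90.61124698005743
back [[0.6906, -0.2621], [0.6895, -0.2009]] [ 0.69   -0.2315]
0.06115453839966181 91.02632692664444
[array([ 0.59376014, -0.04945363]), array([0.5895132, 0.0159644]), array([ 0.56149887, -0.02307947]), array([ 0.62380926, -0.00997314])] [ 0.59214537 -0.01663546]
[ 0.62616826 -0.20116273  0.21681209] [ 1.04839464e-01 -3.13810372e+00 -5.43636143e-04]
```

>>> arm_command(deltas=[[[0.8,-1.7,0,0,0,0],[0.75,-1.6,-2,0,0,0],[0,0,-3,0,0,0],[0,0,-3,0,0,0],[0,0,-3,0,0,0],[0,0,-2.5,0,0,0],[0,0,-2,0,0,0],[0,0,-1.5,0,0,0],[0,0,-1.4,0,0,0],[0,0,-1,0,0,0],[0,0,0,0,0,0],[0,0,0,0,0,0]]])

```text
t: 3.15
tool_pos: [0.6413, -0.231, 0.0248]
orientation: [0.107, -3.14, -0.0]
force: [-0.4, -0.0, 0.0]
opening: 0.093
gripper_force: 0.0
```

>>> arm_command(deltas=[[[0,-0.2,-0.4,0,0,0],[0,0,-0.2,0,0,0],[0,0,0,0,0,0]]])

```text
t: 3.4
tool_pos: [0.6416, -0.2336, 0.0192]
orientation: [-0.106, 3.139, -0.001]
force: [-0.2, 1.0, -0.7]
opening: 0.0927
gripper_force: 0.0
```

>>> arm_command(deltas=[[[0,0,0,0,0,0],[0,0,0,0,0,0],[0,0,0,0,0,0],[0,0,0,0,0,0],[0,0,0,0,0,0],[0,0,0,0,0,0],[0,0,0,0,0,0],[0,0,0,0,0,0]]], gripper=-0.6, squeeze=15)

```text
t: 4.07
tool_pos: [0.6413, -0.2332, 0.0186]
orientation: [-0.107, 3.14, -0.0]
force: [-0.2, -1.3, -0.6]
opening: 0.0444
gripper_force: 0.4
```

>>> arm_command(deltas=[[[0,0,0,0,0,0],[0,0,0,0,0,0],[0,0,0,0,0,0],[0,0,0.3,0,0,0],[-1,0,0,0,0,-1],[-1.5,0,0,0,0,-1],[-1.5,0.1,0,0,0,-1],[-1.5,0,0,0,0,0],[-1.2,0,0,0,0,0],[-0.8,0,0,0,0,0],[0,0,0,0,0,0],[0,0,0,0,0,0]]])

```text
t: 5.07
tool_pos: [0.5663, -0.2322, 0.0218]
orientation: [-0.024, 3.141, -0.0]
force: [-0.4, 0.2, -0.8]
opening: 0.0399
gripper_force: 15.0
```

>>> arm_command(deltas=[[[-0.4,0,0,0,0,0],[-0.3,0,0,0,0,0],[0,0,0,0,0,0],[0,0,-0.2,0,0,0],[0,0,-0.15,0,0,0],[0,0,0,0,0,0],[0,0,0,0,0,0]]])

```text
t: 5.65
tool_pos: [0.5596, -0.2322, 0.0185]
orientation: [-0.025, 3.141, -0.0]
force: [-0.3, 1.7, 3.4]
opening: 0.0401
gripper_force: 15.0
```

>>> arm_command(deltas=[[[0,0,0,0,0,0],[0,0,0,0,0,0],[0,0,0,0,0,0],[0,0,0,0,0,0],[0,0,0,0,0,0],[0,0,2,0,0,0],[0,0,3,0,0,0],[0,0,3,0,0,0],[0,0,3,0,0,0],[0,0,3,0,0,0],[0,0,2,0,0,0],[0,0,0,0,0,0]]], gripper=0.9)

```text
t: 6.65
tool_pos: [0.562, -0.2336, 0.1846]
orientation: [-0.024, 3.133, -0.007]
force: [0.2, 0.5, 0.4]
opening: 0.088
gripper_force: 0.0
```

Run:
```python
from h import *
s=monitor.read_state(); print(s['tool_pos'],s['orientation'],s['q'])
im,m=shot('wrist','w2.png')
im,m=shot('scene','s2.png')
cv2.imwrite('pics/s2c.png',cv2.resize(im[150:290,150:416],None,fx=3,fy=3,interpolation=cv2.INTER_CUBIC))
```

```text
[ 0.56204295 -0.23356702  0.18464517] [-0.0244317   3.13326771 -0.00685218] [-4.78058250e-01  1.61381717e-01  1.51635871e+00 -2.82261842e-05
  1.45453918e+00 -2.06444614e+00]
```

View pics/w2.png

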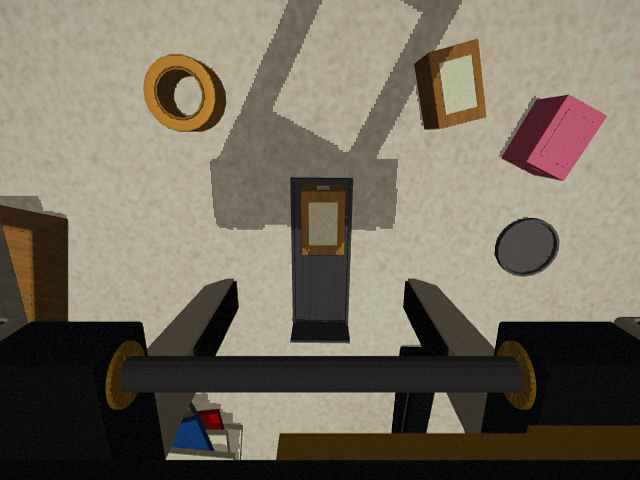

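Wrist view: the old carton now stands at the tray's front (top about 301–345, 190–255), in line with it. The new carton top is near (427,53),(478,40),(486,117),(439,127), the big roll's top ring is centred near (183,92), and the small dish is at (527,247).

Run:
```python
from h import *
im=cv2.imread('pics/w2.png')
cv2.imwrite('pics/w2c.png',np.hstack([cv2.resize(im[30:140,405:500],None,fx=4,fy=4,interpolation=cv2.INTER_CUBIC),cv2.resize(im[170:280,280:370],None,fx=4,fy=4,interpolation=cv2.INTER_CUBIC)]))
```

```text
(no output)
```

View pics/w2c.png

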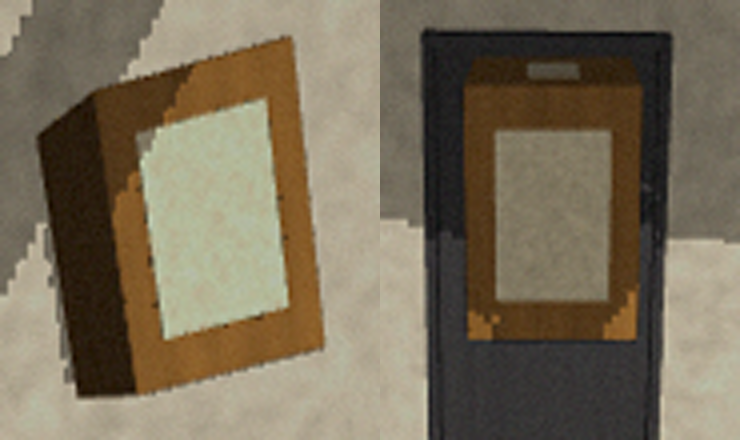

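Run:
```python
from h import *
m=load('w2.png')
N=[(405+x/4,30+y/4) for x,y in [(95,93),(293,36),(324,347),(137,394)]]
O=[(280+(x-380)/4,170+y/4) for x,y in [(464,86),(641,86),(637,340),(469,340)]]
L=[(280+(x-380)/4,170+y/4) for x,y in [(424,30),(670,33)]]
for n,l,z in [('new',N,.045),('old',O,.048),('lip',L,.01)]:
  P=np.array([px2w(m,*p,z)[:2] for p in l]);print(n,P.round(4).tolist(),P.mean(0).round(4))
  if len(l)==4:
    e=(P[2]+P[3]-P[0]-P[1])/2;f=(P[1]+P[2]-P[0]-P[3])/2;print(np.linalg.norm(e),np.degrees(np.arctan2(e[1],e[0])),np.linalg.norm(f),np.degrees(np.arctan2(f[1],f[0]))-90)
g=lambda u,v,z:px2w(m,u,v,z)[:2].round(4)
print('roll',[g(*p,.036) for p in [(144,87),(215,96),(185,54.5),(176,130)]],g(180.5,92.5,.036))
print('dish',[g(*p,.008) for p in [(496,247),(558,247),(527,217),(527,275.5)]])
```

```text
new [[0.4194, -0.1495], [0.4088, -0.1117], [0.4662, -0.0965], [0.4762, -0.1344]] [ 0.4427 -0.123 ]
0.05904857561851701 14.836485128693486 0.03921847553564313 15.185788082194449
old [[0.531, -0.2511], [0.5304, -0.212], [0.5899, -0.2107], [0.5905, -0.25]] [ 0.5604 -0.2309]
0.05953148932425631 1.1445342191594567 0.0391530231580262 0.9665807429540934
lip [[0.5236, -0.2631], [0.5233, -0.2027]] [ 0.5235 -0.2329]
roll [array([ 0.4466, -0.3842]), array([ 0.4528, -0.3247]), array([ 0.4215, -0.3471]), array([ 0.4809, -0.3609])] [ 0.4505 -0.3538]
dish [array([ 0.5926, -0.0491]), array([0.5915, 0.0156]), array([ 0.5599, -0.023 ]), array([ 0.6242, -0.0105])]
```

>>> arm_command(deltas=[[[-2.4,2.2,0,0,0,2.8],[-2.4,2.2,0,0,0,2.8],[-2.4,2.2,0,0,0,2.8],[-2.4,2.2,0,0,0,2.8],[-2.3,2.2,0,0,0,2.8],[0,0,-3,0,0,0],[0,0,-3,0,0,0],[0,0,-3,0,0,0],[0,0,-2,0,0,0],[0,0,-1,0,0,0],[0,0,0,0,0,0],[0,0,0,0,0,0]]], gripper=0.6)

```text
t: 7.75
tool_pos: [0.4395, -0.1218, 0.0575]
orientation: [0.407, -3.113, -0.002]
force: [0.2, 0.4, 0.7]
opening: 0.0743
gripper_force: 0.0
```

>>> arm_command(deltas=[[[0.3,-0.1,-1,0,0,0],[0,0,-1.5,0,0,0],[0,0,-1,0,0,0],[0,0,-0.6,0,0,0],[0,0,0,0,0,0],[0,0,0,0,0,0]]])

```text
t: 8.25
tool_pos: [0.4432, -0.1232, 0.0172]
orientation: [0.407, -3.115, -0.0]
force: [-0.1, -0.8, -0.2]
opening: 0.0744
gripper_force: 0.0
```

>>> arm_command(deltas=[[[0,0,0,0,0,0],[0,0,0,0,0,0],[0,0,0,0,0,0],[0,0,0,0,0,0],[0,0,0,0,0,0],[0,0,0,0,0,0],[0,0,0,0,0,0],[0,0,0,0,0,0],[0,0,0,0,0,0],[0,0,0,0,0,0]]], gripper=-0.6, squeeze=15)

```text
t: 9.08
tool_pos: [0.4434, -0.1232, 0.0173]
orientation: [-0.407, 3.115, -0.0]
force: [-0.2, 0.4, 3.7]
opening: 0.0402
gripper_force: 15.0
```

>>> arm_command(deltas=[[[0,0,1.5,0,0,0],[0,0,2.5,0,0,0],[0,0,3,0,0,0],[0.9,-0.45,2,0,0,-1.4],[2.6,-1.5,0,0,0,-1.8],[2.6,-1.5,0,0,0,-1.8],[2.6,-1.5,0,0,0,-1.8],[2.6,-1.5,0,0,0,-1.8],[2.6,-1.5,0,0,0,-1.8],[2.6,-1.5,0,0,0,-1.8],[2.6,-1.4,0,0,0,-1.8],[0,0,0,0,0,0]]])

```text
t: 10.08
tool_pos: [0.6365, -0.2336, 0.1045]
orientation: [0.02, -3.14, -0.0]
force: [-0.2, 0.9, -1.8]
opening: 0.0397
gripper_force: 15.0
```

>>> arm_command(deltas=[[[0,0,-1,0,0,0],[0,0,-2,0,0,0],[0,0,-1.5,0,0,0],[0,0,-0.5,0,0,0],[0,0,0,0,0,0]]])

```text
t: 10.5
tool_pos: [0.6317, -0.2303, 0.0541]
orientation: [0.025, -3.137, -0.004]
force: [-0.4, 0.5, -1.4]
opening: 0.0397
gripper_force: 15.0
```

>>> arm_command(deltas=[[[0,0,-1.2,0,0,0],[0,0,-0.9,0,0,0],[0,0,-0.6,0,0,0],[0,0,-0.4,0,0,0],[0,0,-0.1,0,0,0],[0,0,0,0,0,0],[0,0,0,0,0,0]]])

```text
t: 11.08
tool_pos: [0.6345, -0.2318, 0.0255]
orientation: [-0.024, 3.141, -0.0]
force: [0.8, 0.2, -0.8]
opening: 0.0399
gripper_force: 15.0
```

>>> arm_command(deltas=[[[0,0,-0.3,0,0,0],[0,0,-0.2,0,0,0],[0,0,0,0,0,0],[0,0,0,0,0,0]]])

```text
t: 11.42
tool_pos: [0.6344, -0.2317, 0.0203]
orientation: [-0.024, 3.141, -0.0]
force: [-0.1, -0.6, 0.2]
opening: 0.0399
gripper_force: 15.0
```

>>> arm_command(deltas=[[[0,0,0,0,0,0],[0,0,0,0,0,0],[0,0,0,0,0,0],[0,0,0,0,0,0],[0,0,0,0,0,0],[0,0,2,0,0,0],[0,0,3,0,0,0],[0,0,3,0,0,0],[0,0,3,0,0,0],[0,0,3,0,0,0],[0,0,0,0,0,0],[0,0,0,0,0,0]]], gripper=0.9)

```text
t: 12.42
tool_pos: [0.636, -0.2324, 0.1636]
orientation: [-0.024, 3.136, -0.004]
force: [-0.0, -1.1, 0.1]
opening: 0.0883
gripper_force: 0.0
```

Run:
```python
from h import *
s=monitor.read_state(); print(s['tool_pos'],s['orientation'],s['q'])
im,m=shot('wrist','w3.png')
```

```text
[ 0.63602276 -0.23241601  0.16360665] [-0.02444961  3.13617368 -0.00386282] [-4.26029571e-01  3.59470411e-01  1.32237917e+00  1.66925529e-06
  1.45387927e+00 -2.01241777e+00]
```

View pics/w3.png

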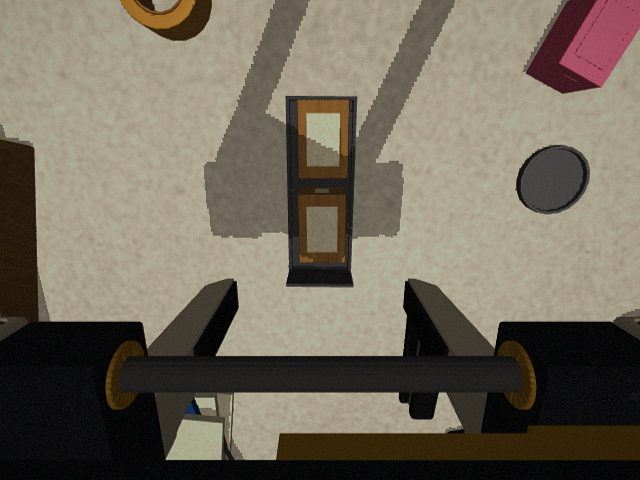

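Both cartons stand in line in the tray, the old one at the lip and the new one behind. Next is the big roll.

>>> arm_command(deltas=[[[-2.3,-1.5,0,0,0,0],[-2.3,-1.5,0,0,0,0],[-2.3,-1.5,0,0,0,0],[-2.3,-1.5,0,0,0,0],[-2.3,-1.5,0,0,0,0],[-2.3,-1.5,0,0,0,0],[-2.3,-1.6,0,0,0,0],[-2.3,-1.6,0,0,0,0],[0,0,-3,0,0,0],[0,0,-3,0,0,0],[0,0,-2.5,0,0,0],[0,0,0,0,0,0]]], gripper=1)

```text
t: 13.47
tool_pos: [0.4456, -0.3497, 0.067]
orientation: [0.023, -3.132, -0.014]
force: [-0.3, 1.0, -1.5]
opening: 0.0929
gripper_force: 0.0
```

>>> arm_command(deltas=[[[0,0,0,0,0,0],[0,0,0,0,0,0],[0,0,0,0,0,0]]])

```text
t: 13.72
tool_pos: [0.4513, -0.3544, 0.077]
orientation: [-0.025, 3.14, -0.003]
force: [-0.2, -0.4, -0.2]
opening: 0.093
gripper_force: 0.0
```

>>> arm_command(deltas=[[[0,0,-2,0,0,0],[0,0,-2,0,0,0],[0,0,-1.3,0,0,0],[0,0,-0.7,0,0,0],[0,0,0,0,0,0],[0,0,0,0,0,0],[0,0,0,0,0,0]]])

```text
t: 14.3
tool_pos: [0.451, -0.3543, 0.0165]
orientation: [-0.025, 3.14, -0.002]
force: [0.2, -1.1, 0.2]
opening: 0.0928
gripper_force: 0.0
```

>>> arm_command(deltas=[[[0,0,0,0,0,0],[0,0,0,0,0,0],[0,0,0,0,0,0],[0,0,0,0,0,0],[0,0,0,0,0,0],[0,0,0,0,0,0],[0,0,0,0,0,0],[0,0,0,0,0,0],[0,0,0,0,0,0]]], gripper=0, squeeze=15)

```text
t: 15.05
tool_pos: [0.4504, -0.3539, 0.0154]
orientation: [-0.024, 3.141, -0.001]
force: [-0.7, -0.8, 2.5]
opening: 0.0619
gripper_force: 15.0
```

Run:
```python
from h import *
m=load('scene1.png')
g=lambda u,v,z:px2w(m,u,v,z)[:2].round(3)
print('pencup',g(455,207,.095),'mug',g(332,320,.092))
s=monitor.read_state(); print(s['tool_pos'],s['q'],s['opening'],s['gripper_force'])
```

```text
pencup [0.433 0.366] mug [0.781 0.123]
[ 0.45035507 -0.35385226  0.01538396] [-7.55390607e-01  2.48430058e-01  1.74471422e+00 -1.58252472e-04
  1.14798637e+00 -2.34168110e+00] 0.06192855893379269 15.000179400667548
```

>>> arm_command(deltas=[[[0,0,2,0,0,0],[0,0,3.5,0,0,0],[0,0,4,0,0,0],[0,0,4,0,0,0],[0,2,3,0,0,0],[1.2,3.7,0,0,0,0],[1.2,3.7,0,0,0,0],[1.2,3.7,0,0,0,0],[1.2,3.7,0,0,0,0],[1.2,3.7,0,0,0,0],[1.2,3.7,0,0,0,0],[1.2,3.7,0,0,0,0]]])

```text
t: 16.05
tool_pos: [0.534, -0.0725, 0.1797]
orientation: [0.024, -3.141, -0.001]
force: [0.1, 0.2, -1.6]
opening: 0.062
gripper_force: 15.0
```

>>> arm_command(deltas=[[[1.2,3.7,0,0,0,0],[1.2,3.7,0,0,0,0],[1.2,3.7,0,0,0,0],[1.2,3.7,0,0,0,0],[1.2,3.7,0,0,0,0],[0,1,0,0,0,0],[0,0,0,0,0,0],[0,0,0,0,0,0],[0,0,0,0,0,0]]])

```text
t: 16.8
tool_pos: [0.5938, 0.1193, 0.1796]
orientation: [0.024, -3.14, 0.001]
force: [0.7, -0.4, -1.0]
opening: 0.0619
gripper_force: 15.0
```

Run:
```python
from h import *
s=monitor.read_state(); print(s['tool_pos'],s['orientation'],s['q'],s['opening'],s['gripper_force'])
im,m=shot('wrist','w4.png')
```

```text
[0.59378612 0.11932761 0.17963553] [ 2.36792041e-02 -3.14046099e+00  9.83352281e-04] [ 1.14001985e-01  1.66884830e-01  1.51943839e+00 -5.15304142e-04
  1.45637233e+00 -1.47181502e+00] 0.06191114741107822 14.9994991812855
```

View pics/w4.png

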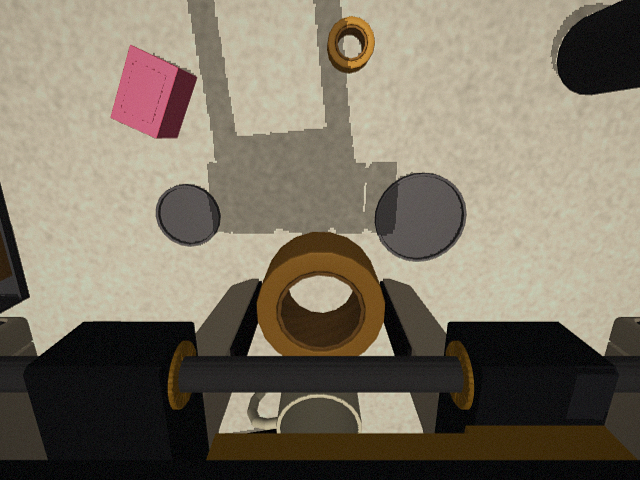

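Wrist view: roll held flat and level; big dish rim spans columns 375–466 and rows 172–260 (centre 420,216), small dish is at (188,214), small roll top ring centred about (352,42), and the mug is beyond the gripper at (319,425).

Run:
```python
from h import *
m=load('w4.png')
g=lambda u,v,z:px2w(m,u,v,z)[:2].round(4)
def c(l,z): P=np.array([g(*p,z) for p in l]);print(P.tolist(),P.mean(0))
c([(375,216),(466,214),(420,172),(420,260)],.008)
c([(156,214),(220,214),(188,183),(188,245)],.008)
c([(328.5,42),(375,42),(352,16),(350,68)],.024)
```

```text
[[0.5905, 0.1748], [0.587, 0.2661], [0.5462, 0.2158], [0.6368, 0.2248]] [0.590125 0.220375]
[[0.5918, -0.0454], [0.5908, 0.0189], [0.5603, -0.0103], [0.6241, -0.0164]] [ 0.59175 -0.0133 ]
[[0.439, 0.1244], [0.4384, 0.1632], [0.4197, 0.1432], [0.4584, 0.1431]] [0.438875 0.143475]
```

>>> arm_command(deltas=[[[0,2,0,0,0,0],[0,3,0,0,0,0],[0,3,0,0,0,0],[-0.2,2.1,0,0,0,0],[0,0,0,0,0,0],[0,0,-2,0,0,0],[0,0,-3,0,0,0],[0,0,-3,0,0,0],[0,0,-2.5,0,0,0],[0,0,-1.5,0,0,0],[0,0,0,0,0,0],[0,0,0,0,0,0]]])

```text
t: 17.85
tool_pos: [0.5917, 0.2195, 0.0594]
orientation: [0.022, -3.139, 0.001]
force: [1.0, -0.5, -1.2]
opening: 0.062
gripper_force: 15.0
```

>>> arm_command(deltas=[[[0,0,-1.5,0,0,0],[0,0,-1,0,0,0],[0,0,-0.7,0,0,0],[0,0,-0.3,0,0,0],[0,0,0,0,0,0],[0,0,0,0,0,0],[0,0,0,0,0,0]]])

```text
t: 18.43
tool_pos: [0.5928, 0.2215, 0.0259]
orientation: [-0.025, 3.14, 0.0]
force: [-0.6, -0.2, -1.0]
opening: 0.0615
gripper_force: 15.0
```

>>> arm_command(deltas=[[[0,0,-0.3,0,0,0],[0,0,-0.3,0,0,0],[0,0,-0.1,0,0,0],[0,0,0,0,0,0],[0,0,0,0,0,0]]])

```text
t: 18.85
tool_pos: [0.5924, 0.2215, 0.0184]
orientation: [-0.025, 3.141, 0.0]
force: [-0.6, -0.3, 2.1]
opening: 0.0619
gripper_force: 15.0
```

>>> arm_command(deltas=[[[0,0,0,0,0,0],[0,0,0,0,0,0],[0,0,0,0,0,0],[0,0,0,0,0,0],[0,0,0,0,0,0],[0,0,2,0,0,0],[0,0,3,0,0,0],[0,0,3,0,0,0],[0,0,3,0,0,0],[0,0,3,0,0,0],[0,0,0,0,0,0],[0,0,0,0,0,0]]], gripper=0.9)

```text
t: 19.85
tool_pos: [0.5941, 0.2219, 0.1613]
orientation: [-0.024, 3.136, 0.002]
force: [0.5, -0.4, -0.8]
opening: 0.0885
gripper_force: 0.0
```

>>> arm_command(deltas=[[[-2.2,-1.1,0,0,0,0],[-2.2,-1.1,0,0,0,0],[-2.2,-1.1,0,0,0,0],[-2.2,-1.1,0,0,0,0],[-2.2,-1.1,0,0,0,0],[-2.2,-1.1,0,0,0,0],[-2.2,-1.2,0,0,0,0],[0,0,-2,0,0,0],[0,0,-3,0,0,0],[0,0,-3,0,0,0],[0,0,0,0,0,0],[0,0,0,0,0,0]]], gripper=0.5)

```text
t: 20.85
tool_pos: [0.4356, 0.1428, 0.0757]
orientation: [0.024, -3.135, 0.002]
force: [-0.3, 0.9, 1.1]
opening: 0.0698
gripper_force: 0.0
```

Run:
```python
from h import *
s=monitor.read_state(); print(s['tool_pos'],s['orientation'])
im,m=shot('scene','s3.png')
cv2.imwrite('pics/s3c.png',cv2.resize(im[150:290,150:416],None,fx=3,fy=3,interpolation=cv2.INTER_CUBIC))
```

```text
[0.43555277 0.14279606 0.07572876] [ 2.43531416e-02 -3.13527222e+00  1.99702002e-03]
```

View pics/s3c.png

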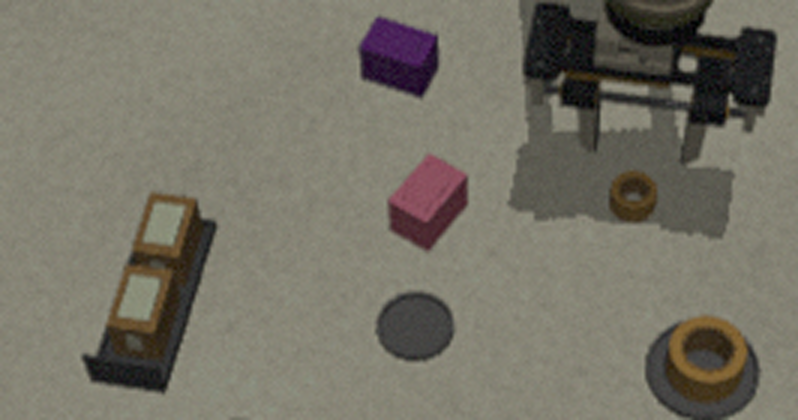

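The crop shows both cartons in the tray and the big roll flat in the big dish (top ring at crop 707,355). The small roll at (633,195) is untouched below the gripper.

>>> arm_command(deltas=[[[0,0,-1.5,0,0,0],[0,0,-2,0,0,0],[0,0,-1.5,0,0,0],[0,0,-0.8,0,0,0],[0,0,-0.3,0,0,0],[0,0,0,0,0,0],[0,0,0,0,0,0]]])

```text
t: 21.48
tool_pos: [0.4393, 0.1436, 0.0184]
orientation: [-0.024, 3.14, 0.001]
force: [-0.2, -0.3, -0.3]
opening: 0.07
gripper_force: 0.0
```

>>> arm_command(deltas=[[[0,0,-0.6,0,0,0],[0,0,-0.3,0,0,0],[0,0,0,0,0,0],[0,0,0,0,0,0]]])

```text
t: 21.82
tool_pos: [0.4381, 0.1433, 0.008]
orientation: [0.024, -3.141, 0.0]
force: [0.1, 0.3, 0.9]
opening: 0.0699
gripper_force: 0.0
```

>>> arm_command(deltas=[[[0,0,0,0,0,0],[0,0,0,0,0,0],[0,0,0,0,0,0],[0,0,0,0,0,0],[0,0,0,0,0,0],[0,0,0,0,0,0],[0,0,0,0,0,0],[0,0,0,0,0,0],[0,0,0,0,0,0],[0,0,0,0,0,0]]], gripper=-0.6, squeeze=12)

```text
t: 22.65
tool_pos: [0.4383, 0.1434, 0.0082]
orientation: [-0.024, 3.141, 0.0]
force: [-0.5, -0.5, -0.1]
opening: 0.04
gripper_force: 12.0
```

>>> arm_command(deltas=[[[0,0,2,0,0,0],[0,0,3,0,0,0],[0,0,3.5,0,0,0],[0,0,2.5,0,0,0],[2.2,-2.2,0,0,0,0],[2.2,-2.2,0,0,0,0],[2.2,-2.3,0,0,0,0],[2.2,-2.3,0,0,0,0],[2.2,-2.3,0,0,0,0],[2.2,-2.3,0,0,0,0],[2.2,-2.2,0,0,0,0],[0,0,0,0,0,0]]])

```text
t: 23.65
tool_pos: [0.5949, -0.0188, 0.1177]
orientation: [-0.02, 3.14, -0.002]
force: [1.2, 0.0, -0.0]
opening: 0.0404
gripper_force: 12.0
```

>>> arm_command(deltas=[[[0,0,0,0,0,0],[0,0,-2,0,0,0],[0,0,-3,0,0,0],[0,0,-2,0,0,0],[0,0,-1.5,0,0,0],[0,0,-1,0,0,0],[0,0,0,0,0,0],[0,0,0,0,0,0],[0,0,0,0,0,0],[0,0,0,0,0,0]]])

```text
t: 24.48
tool_pos: [0.5935, -0.0146, 0.0249]
orientation: [-0.025, 3.139, -0.0]
force: [1.1, 0.8, -0.7]
opening: 0.0401
gripper_force: 12.0
```

>>> arm_command(deltas=[[[0,0,-0.5,0,0,0],[0,0,-0.4,0,0,0],[0,0,-0.2,0,0,0],[0,0,0,0,0,0],[0,0,0,0,0,0]]])

```text
t: 24.9
tool_pos: [0.592, -0.0147, 0.0118]
orientation: [0.024, -3.141, -0.0]
force: [-0.7, -0.4, 0.3]
opening: 0.0403
gripper_force: 12.0
```

>>> arm_command(deltas=[[[0,0,0,0,0,0],[0,0,0,0,0,0],[0,0,0,0,0,0],[0,0,0,0,0,0],[0,0,0,0,0,0],[0,0,1.5,0,0,0],[0,0,3,0,0,0],[0,0,3,0,0,0],[0,0,3,0,0,0],[0,0,3,0,0,0],[0,0,2,0,0,0],[0,0,0,0,0,0]]], gripper=0.4)

```text
t: 25.9
tool_pos: [0.5955, -0.015, 0.1736]
orientation: [-0.024, 3.132, -0.002]
force: [1.4, -0.4, 0.3]
opening: 0.0651
gripper_force: 0.0
```

Run:
```python
from h import *
s=monitor.read_state(); print(s['tool_pos'],s['t'])
im,m=shot('wrist','w5.png')
```

```text
[ 0.59547284 -0.0149587   0.17362452] 25.9
```

View pics/w5.png

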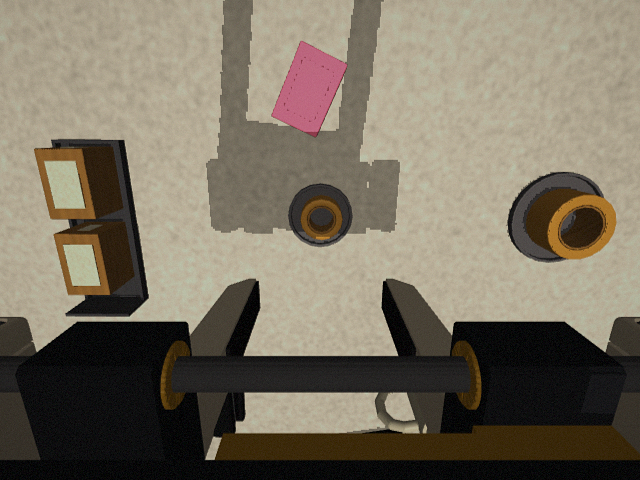

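Wrist view: small roll ring (321,218) sits inside the small dish (320,215), the big roll (top 581,227) is in the big dish (556,217), and both cartons are in the tray at left. A numeric check follows.

Run:
```python
from h import *
m=load('w5.png'); g=lambda u,v,z:px2w(m,u,v,z)[:2].round(4)
print('sr',g(321,218,.027),'sd',g(320.5,215,.008))
print('br',g(581,227,.039),'bd',np.mean([g(508,217,.008),g(556,172,.008)],0))
print('old',[g(*p,.048) for p in [(35,149),(81,150),(90,217),(48,219)]])
print('new',[g(*p,.048) for p in [(54,234),(98,233),(108,293),(68,295)]])
```

```text
sr [ 0.5907 -0.0139] sd [ 0.5923 -0.0144]
br [0.5924 0.2212] bd [0.56915 0.1899 ]
old [array([ 0.5312, -0.2498]), array([ 0.5314, -0.2122]), array([ 0.588 , -0.2151]), array([ 0.5903, -0.2521])]
new [array([ 0.6039, -0.2498]), array([ 0.6024, -0.2107]), array([ 0.6607, -0.2117]), array([ 0.6634, -0.2495])]
```

>>> arm_command(deltas=[[[0,0,0,0,0,0],[0,0,0,0,0,0],[0,0,0,0,0,0],[0,0,0,0,0,0]]])

```text
t: 26.28
tool_pos: [0.5913, -0.0145, 0.1654]
orientation: [0.024, -3.139, -0.001]
force: [0.7, 0.4, -0.6]
opening: 0.065
gripper_force: 0.0
```

```bash
python3 -c "
from plant import ticket
print(ticket.close_job())"
```

```text
the job is handed in; nothing more can be done
None
```

I handed the job in at about 26 s: my last camera check put both cartons in the tray (older one at the lip, new one behind) and both rolls flat in their dishes, with no contact I could see on the pen cup, mug or stapler; the hand-in returned no verdict.

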